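Bolt the art-supply chest shut

ROBOT

A 6-joint arm with a two-finger parallel gripper is mounted at the origin on the work surface. World frame = base frame: x ahead of the robot, y to its left, z up, the work surface at z = 0. Lengths are in m, angles in degrees, forces in N, time in s.
With the tool pointing down it reaches from about 0.375 to 0.75 m from the base axis. Payload 9 kg.
Tool frame: the origin (TCP) lies where the fingers leave the gripper's body, on its centre line; the fingertips stand 73 mm ahead of it and the grasp point (between the pads) lies 54 mm ahead of it (robot.tip_reach is the distance from the TCP to the fingertips, in m); z points along the fingers, y is the direction in which the jaws open and shut (so a half turn about z gives the same grasp; the last joint's range is limited). The gripper opens to 85 mm and grips with 20 to 120 N. Pads are 22 mm wide; open, the fingers measure 114 mm over their backs; the gripper's body (76 mm by 85 mm) begins 54 mm behind the grasp point. The pads swing forward as they close: fully open they stand 13 mm farther back than shut.
Start: joints at [-78.707, 5.964, 5.575, 89.605, 0, 77.527], TCP at [0.242, -0.549, 0.304] pointing down, gripper open.
Joint ranges: [-171.21, 171.21], [-48.23, 106.86], [-62.78, 66.21], [-105.2, 120.99], [-86.42, 89.51], [-180, 180]. Speed limits (degrees/s): [127.2, 127.2, 147.25, 180, 180, 180].

INTERFACE

Orientations are given as [roll, pitch, yaw] about the fixed x, y, z axes, in that order (R = Rz(yaw) Ry(pitch) Rx(roll)).
In Python, from plant import robot gives the robot as it stands. Calls block until the motion is done:
- robot.move_pose(position, orientation): joint-space move of the TCP to a pose.
- robot.line_to(position, vel=0.15, rotation=None, guard=None): straight line of the TCP; rotation=None keeps the orientation; vel is the mean speed in m/s. With guard (N) it stops when the force on the tool has changed by that much, and returns True; else False.
- robot.goto_joints(angles): joint-space move.
- robot.set_gripper(opening): finger opening in m; the grip force is fixed at half the most; returns when the fingers have stopped.
- robot.pause(seconds).
- robot.ik(position, orientation): joint angles nearest the present ones, or None.
- robot.observe(): the state.
- robot.grab_frame(name): name is "side" or "top" or "wrist"; returns the picture (384x512x3 uint8, blue, green, red); there is no depth.
- robot.get_calibration(name): a dict with "vertical_fov" (degrees; the focal length in pixels is half the picture's height over the tangent of half this angle, whatever the lens; pixels are square), "cx", "cy" (the principal point, pixels), "rvec" (rotation vector, rad) and "tvec" (3), from world to camera coordinates, as OpenCV has them. Camera axes: x right, y down, z forward; pixel columns grow to the right and rows downward; lengths in m; the calibration is good to about 2 mm. A picture is of the moment at which its call begins: read the wrist's pose just before it. get_calibration takes no time and is no camera call; for the wrist camera it gives the pose at the moment of the call.
A pose or a line that the arm cannot do raises robot.IKError and nothing moves.
- robot.job_done(): hands the job in, once; it reports no verdict.
The state is a dict: "time": time; "q": joint angles; "qvel": joint speeds; "joint_torque": joint torques, N m; "tool_pos": TCP position; "tcp_rot": TCP orientation; "ft_force": force on the tool from outside, world axes, zero at the start; "torque": the same for the moment, N m; "gripper_width": finger opening in m.
Only numpy, scipy, OpenCV 4.12 (cv2) and the standard library are available. Lean on these libraries where they do the work, as an engineer would, in place of code of your own. Each camera call takes 0.05 s, during which the arm holds its last target. There are 200 camera calls.

TASK

Bolt the art-supply chest shut: slide its spring-returned barrel bolt across into the staple on the other lid, find the notch in the guide rail, and turn the bolt's handle right down into that notch, so that the bolt stays shot when you let go. Go gently: feel for the notch with a light touch and never force the handle against the rail, and leave the water jar, paint brush and flask where they stand.

Things in the scene. Friction and masses are not known exactly. Their poses are not given: they have to be found in the camera images.
- chest: low plywood art-supply chest, 260 (x) x 500 (y) x 120 mm high, fixed; two wooden lid leaves with a flat top meet at a seam at y = 0. Origin: centre of its underside; x points from its front edge (x = -130, nearest the robot) to its back, y along the bolt's travel (to the left), z up. The steel bolt lies on the right leaf, its axis parallel to y at x = -100, z = 138 mm.
- staple (a point): on the bolt's axis inside the staple on the left leaf, chest (-100, 20, 138) mm. The staple and two like loops, at y = -180 and -12 mm, hold the rod; each is 10 mm wide along y and their tops are at z = 150.5 mm.
- rail (a point): chest (-109.5, -70, 160) mm: on the top edge of the upright steel guide rail, 5 mm thick, that runs along y in front of the handle's path and keeps the handle up. The rail has one notch, 12 mm wide along y, open above, cut down to z = 130 mm. The rail is screwed down through slots: the notch's centre lies anywhere within 14 mm either side of this point along y (at 36 to 64 mm of bolt travel).
- lever: handle: steel stem 9 mm thick, square to the rod, with a ball knob 18 mm in diameter at its end. Origin on the bolt's axis, chest (-100, -120 + travel, 138) mm; z along the stem to the knob, y along the bolt. Starts about upright, 2.5 mm behind the rail; turns down towards the front, the knob ending beyond the chest's front edge. It passes the rail only in the notch (1.5 mm free each side).
- knob (a point): centre of the ball knob, 58 mm from the bolt's axis
- bolt (a joint): travel of the bolt in m: 0 drawn back, growing towards the chest's +y, stop at 0.068. A spring pulls it back with 1.8 N at 0, rising to 5.9 N at the end, plus 0.8 N friction; it snaps back if let go while the handle is upright.
- turn (a joint): angle of the handle in rad: 0 upright, growing as it turns down towards the front of the chest; stops at -0.12 and 1.45 (nearly level, fully down). It has a little friction (0.03 N m) and no spring. The rail is met 22 mm above the axis, so it feels 2.6 times the push on the knob.
- water_jar: open glass water jar, 68 mm wide, 85 mm high, standing loose on the back right of the chest lid; origin at the centre of its underside
- paint_brush: paint brush 190 mm long, lying loose on the back left of the chest lid; origin at the middle of its underside
- flask: yellow drinking flask, 72 mm wide, 200 mm high, standing loose on the table left of the chest; origin at the centre of its underside

How it is judged (in metres and radians):
On the way, in this order (a step that is already met when the one before it is completed fails the run):
1. the bolt is slid across by at least 32 mm with its handle still up (value of joint bolt above 0.032 m and value of joint turn below 0.5 rad), for 0.1 s.
2. the handle is turned down into the notch (value of joint bolt above 0.032 m and value of joint turn above 1.25 rad), for 0.1 s.
At the end, for the whole second after the job is handed in: The bolt is slid across by more than 32 mm with its handle turned down in the notch (more than 1.25 rad from upright), let go and at rest; jar, brush and flask stand within 20 mm of where they were (all of step 2 and linear speed of lever below 0.01 m/s and distance of each of water_jar, paint_brush, flask from where it was at the start of the episode below 0.02 m); the robot touches nothing.
It fails at once if the handle is forced against the guide rail or its notch with more than 20 N (contact force between lever and chest above 20 N).
It fails at once if the water jar, paint brush or flask is moved by more than 20 mm (distance of any of water_jar, paint_brush, flask from where it was at the start of the episode above 0.02 m).
It also fails if it takes over 54 s, if anything falls off the work surface, if the arm or the gripper's body presses on something with over 40 N, if the wrist force passes 120 N, or if a joint passes its speed limit or range.

## Working session

There is one attempt and no reset: what is moved stays moved. The work goes in short steps, each a Python script; the robot and the scene stay as the last script left them, time stands still between calls to the robot, and variables do not carry over. Pictures are saved under pics/ and viewed, about 8 in all and at most 12, crops included, and the job is handed in when it is done.

```bash
mkdir -p pics; ls; python3 - <<'E'
from plant import robot
import cv2
for n in ("side","top"):
    cv2.imwrite(f"pics/{n}0.png",robot.grab_frame(n)); print(n,robot.get_calibration(n))
s=robot.observe(); print(s)
E
```

```text
pics
side {'vertical_fov': 44.1590964266864, 'cx': 253.6068298272616, 'cy': 187.11634225018028, 'rvec': array([ 0.3131168 , -2.58975011,  1.52339149]), 'tvec': array([0.60342053, 0.08375308, 1.49615206])}
top {'vertical_fov': 43.42073814629414, 'cx': 260.70652929152, 'cy': 198.69504033185765, 'rvec': array([ 2.17164281, -2.13935159,  0.17189022]), 'tvec': array([0.23808032, 0.57291393, 1.36306146])}
{'time': 0.1, 'q': array([-7.87048222e+01,  5.99652226e+00,  5.53215621e+00,  8.96034557e+01,
        7.82136771e-05,  7.75271355e+01]), 'qvel': array([ 0.0258982 , -0.04888562,  0.20720916, -0.01040085, -0.04768451,
       -0.03201401]), 'joint_torque': array([ 6.52841598e-03, -5.58201134e+01,  5.04725218e+01,  1.27889865e-02,
       -3.49092352e-04,  2.64366867e-05]), 'tool_pos': array([ 0.2417935 , -0.54890197,  0.30319264]), 'tcp_rot': array([-1.79933796e+02, -1.47243266e-02,  2.37680337e+01]), 'ft_force': array([0.33761615, 0.48789974, 0.08779896]), 'torque': array([ 0.03931048, -0.00843417, -0.01905097]), 'gripper_width': 0.08531947350645751}
```

View pics/top0.png

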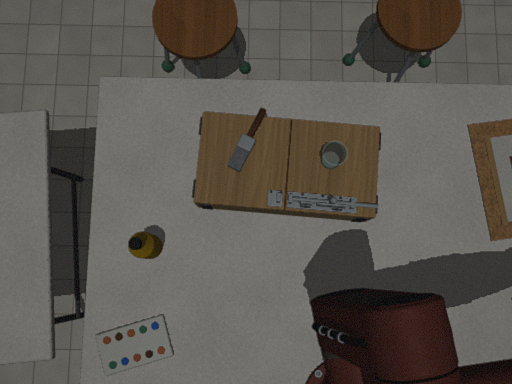

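View pics/side0.png

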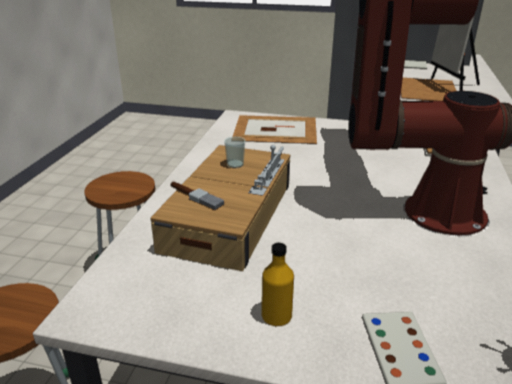

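The top view shows the chest with lid corners near (204,112), (380,124), (377,218) and (194,206). The seam is at about x=288, and the bolt runs along the front edge from (268,198) to (377,206). The flask is at (145,245).

```bash
cat > h.py <<'E'
import numpy as np, cv2
from plant import robot
def cam(n, cal=None, h=384):
    c=cal or robot.get_calibration(n); f=h/2/np.tan(np.radians(c["vertical_fov"])/2)
    K=np.array([[f,0,c["cx"]],[0,f,c["cy"]],[0,0,1]]); R,_=cv2.Rodrigues(np.array(c["rvec"])); return K,R,np.array(c["tvec"])
def ray(C,px):
    K,R,t=C; d=R.T@np.linalg.solve(K,[px[0],px[1],1]); return -R.T@t,d
def onz(C,px,z):
    o,d=ray(C,px); return o+d*(z-o[2])/d[2]
def proj(C,P):
    K,R,t=C; p=(K@(R@np.atleast_2d(P).T+t[:,None])); return (p[:2]/p[2]).T
E
python3 - <<'E'
from h import *
im=cv2.imread("pics/top0.png"); C=cam("top")
for p in [(204,112),(380,124),(377,218),(194,206),(290,120),(286,212)]: print(p,onz(C,p,.12).round(4))
cr=cv2.resize(im[100:230,180:392],None,fx=3.7,fy=3.7,interpolation=cv2.INTER_CUBIC)
im2=cv2.imread("pics/side0.png")[135:265,150:305]
cr2=cv2.resize(im2,None,fx=4.5,fy=4.5,interpolation=cv2.INTER_CUBIC)
cv2.imwrite("pics/c1.png",cr);cv2.imwrite("pics/c2.png",cr2)
print(robot.get_calibration("wrist"))
E
```

```text
(204, 112) [0.8004 0.4102 0.12  ]
(380, 124) [ 0.7752 -0.0845  0.12  ]
(377, 218) [ 0.5095 -0.0706  0.12  ]
(194, 206) [0.5346 0.4293 0.12  ]
(290, 120) [0.7819 0.1688 0.12  ]
(286, 212) [0.5221 0.1785 0.12  ]
{'vertical_fov': 69.29600394378929, 'cx': 254.2797211457457, 'cy': 189.62159959162057, 'rvec': array([-2.44273434,  1.59265276,  0.20870868]), 'tvec': array([-0.5996774 , -0.03363591,  0.37658291])}
```

View pics/c1.png

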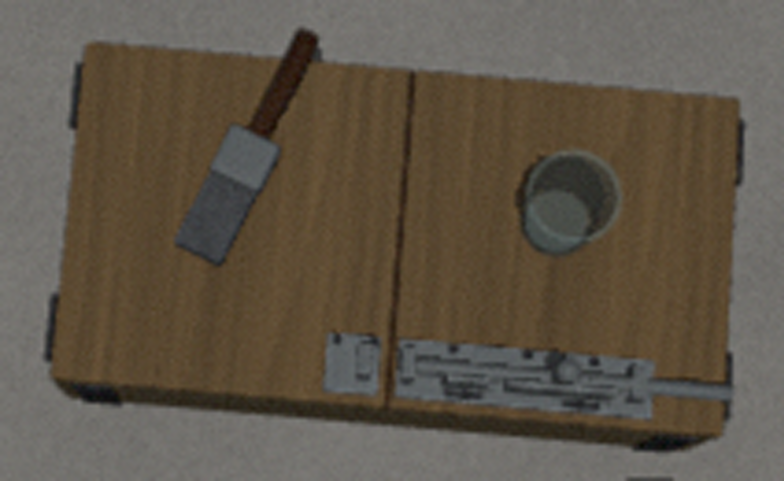

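```bash
python3 - <<'E'
from h import *
from scipy.spatial.transform import Rotation as Ro
C=cam("top"); u=lambda x,y:(180+x/3.7,100+y/3.7)
BL,BR=onz(C,u(90,43),.12),onz(C,u(740,97),.12); d=BL-BR; L=np.linalg.norm(d); yaw=np.degrees(np.arctan2(-d[0],d[1]))
print(BL,BR,L,yaw)
ey=d/L; ex=np.array([ey[1],-ey[0],0]); O=(BL+BR)/2-.13*ex; print("centre",O)
sb,sf=onz(C,u(412,70),.12),onz(C,u(388,408),.12); print("seam yaw",np.degrees(np.arctan2(*(sb-sf)[[1,0]])),"len",np.linalg.norm(sb-sf),"mid y",[(p-O)@ey for p in(sb,sf)])
k=onz(C,u(566,365),.196); print("knob",k,"chest",(k-O)@ex,(k-O)@ey,"expect -.1,-.12")
s=robot.observe(); K,R,t=cam("wrist"); T=Ro.from_euler("xyz",s["tcp_rot"],degrees=True).as_matrix()
print("cam in tool",T.T@(-R.T@t-s["tool_pos"])); print("cam z in tool",T.T@R[2],"cam x",T.T@R[0])
for dx in(0,.05):
  for w in(0,180): print(robot.ik(O+ex*(-.1-dx)+ey*-.09+[0,0,.4],[180,0,yaw+w]))
E
```

```text
[0.80151597 0.40933438 0.12      ] [ 0.76872794 -0.08434878  0.12      ] 0.49477076800966935 -3.7997269538778538
centre [0.65540773 0.17110779 0.12      ]
seam yaw -3.658023965580957 len 0.2588376363596546 mid y [np.float64(0.0025666675154168666), np.float64(0.001926515143348493)]
knob [0.54990045 0.0624459  0.196     ] chest -0.09807442039504892 -0.11541490768103542 expect -.1,-.12
cam in tool [ 0.06471652 -0.00021483 -0.06930849]
cam z in tool [-0.25786493  0.00119015  0.96618024] cam x [ 4.07574843e-04  9.99999286e-01 -1.12303066e-03]
[ -4.37427794   9.24417003  32.64205779 113.39788776   0.
 179.42544901]
[ -4.37427794   9.24417003  32.64205779 113.39788776   0.
  -0.57455099]
[ -4.43275043   0.29090707  23.17566579 112.88475872   0.
 179.36697652]
[ -4.43275043   0.29090707  23.17566579 112.88475872   0.
  -0.63302348]
```

```bash
cat >> h.py <<'E'
YAW=np.radians(-3.75); EX=np.array([np.cos(YAW),np.sin(YAW),0]); EY=np.array([-np.sin(YAW),np.cos(YAW),0]); O=np.array([.6554,.1711,0])
ORI=[180,0,-3.75+180]
W=lambda x,y,z: O+x*EX+y*EY+np.array([0,0,z])
ch=lambda P:np.array([(P-O)@EX,(P-O)@EY,P[2]])
E
python3 - <<'E'
from h import *
robot.move_pose(W(-.11,-.09,.33),ORI)
s=robot.observe(); c=robot.get_calibration("wrist"); im=robot.grab_frame("wrist")
cv2.imwrite("pics/w1.png",im); import pickle; pickle.dump(c,open("w1.pkl","wb"))
C=cam("wrist",c); print(s["time"],s["tool_pos"],s["tcp_rot"])
for n,p in dict(knob=(-.1,-.12,.196),railp=(-.1095,-.07,.16),loop=(-.1,-.012,.1505),loop2=(-.1,-.18,.1505)).items(): print(n,proj(C,W(*p)))
cv2.imwrite("pics/w1c.png",cv2.resize(im[130:330,50:450],None,fx=2,fy=2,interpolation=cv2.INTER_CUBIC))
E
```

```text
2.6 [0.53991509 0.08777947 0.32990192] [-1.79992015e+02 -5.55336170e-03  1.76163371e+02]
knob [[216.85319832 215.7945737 ]]
railp [[277.7075393  191.60274138]]
loop [[338.71461556 198.63218294]]
loop2 [[159.09157059 198.78035145]]
```

View pics/w1.png

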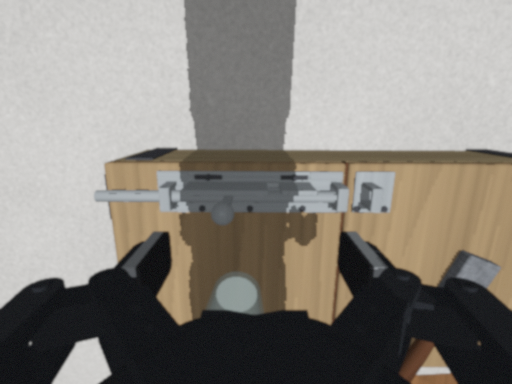

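The wrist view shows the knob at (222,213), loops at x≈166 and 341, and the staple at x≈373. Something that may be the notch is at about (273,187), so I'll enlarge that area.

```bash
python3 - <<'E'
import cv2
im=cv2.imread("pics/w1.png")[165:230,190:350]
im=cv2.convertScaleAbs(im,alpha=1.6)
cv2.imwrite("pics/w1d.png",cv2.resize(im,None,fx=5,fy=5,interpolation=cv2.INTER_CUBIC))
E
```

```text
(no output)
```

View pics/w1d.png

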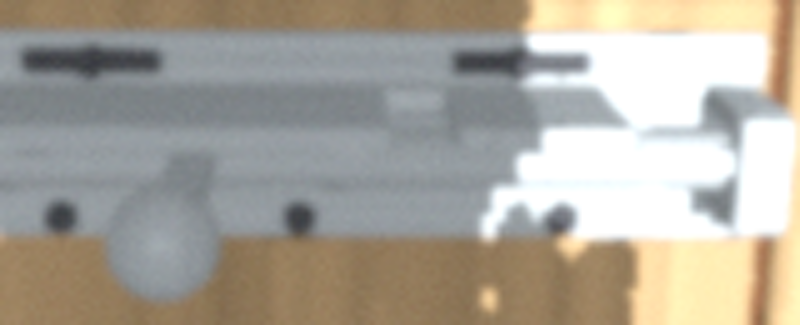

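```bash
python3 - <<'E'
from h import *
import pickle; C=cam("wrist",pickle.load(open("w1.pkl","rb")))
u=lambda x,y:(190+x/5,165+y/5)
for n,p,z in [("knob",(163,245),.196),("notch bot",(415,95),.13),("n top",(427,130),.16),("nbL",(388,95),.13),("nbR",(443,95),.13),("ntL",(395,130),.16),("ntR",(460,130),.16)]:
    P=onz(C,u(*p),z); print(n,P.round(4),ch(P).round(4))
for p in[(341,198),(166,198),(373,198)]: print(ch(onz(C,p,.1505)).round(4))
E
```

```text
knob [0.5466 0.0625 0.196 ] [-0.1015 -0.1155  0.196 ]
notch bot [0.5418 0.1061 0.13  ] [-0.1091 -0.0723  0.13  ]
n top [0.5409 0.1064 0.16  ] [-0.1101 -0.0721  0.16  ]
nbL [0.5415 0.1007 0.13  ] [-0.1091 -0.0777  0.13  ]
nbR [0.5422 0.1117 0.13  ] [-0.1091 -0.0667  0.13  ]
ntL [0.5405 0.1007 0.16  ] [-0.1101 -0.0778  0.16  ]
ntR [0.5413 0.1123 0.16  ] [-0.1101 -0.0662  0.16  ]
[-0.1006 -0.0099  0.1505]
[-0.1008 -0.1735  0.1505]
[-0.1006  0.02    0.1505]
```

```bash
python3 - <<'E'
from h import *
robot.set_gripper(.05)
robot.move_pose(np.array([.548,.0625,.29]),ORI)
print(robot.line_to(np.array([.548,.0625,.25]),vel=.08,guard=8))
robot.set_gripper(.01)
s=robot.observe(); p0=s["tool_pos"]; print(s["time"],p0,s["gripper_width"],s["ft_force"])
if .014<s["gripper_width"]<.022:
    print(robot.line_to(p0+.0435*EY,vel=.04,guard=14))
    robot.pause(.15); s=robot.observe(); print(s["time"],ch(s["tool_pos"])-ch(p0),s["ft_force"],s["gripper_width"])
    np.save("p0.npy",p0)
c=robot.get_calibration("wrist"); im=robot.grab_frame("wrist"); cv2.imwrite("pics/w2.png",im)
E
```

```text
False
4.475 [0.54827591 0.06232058 0.25070806] 0.014131417388456245 [-1.44750939 -0.7166406   4.36372612]
False
5.8583 [ 6.58761753e-06  4.34228394e-02 -6.66017170e-06] [ 0.3227554  -3.70137837  3.74003261] 0.01436986858068961
```

View pics/w2.png

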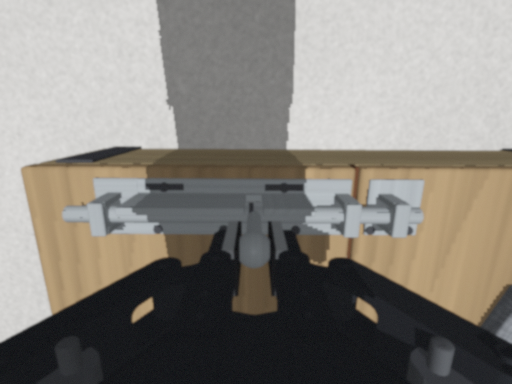

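The bolt has moved across. The knob is at (255,250) and the stem lines up with the lighter notch at about (254,203). Next I'll probe gently.

```bash
cat >> h.py <<'E'
def arc(p0,th,dy,L=.058): return p0+dy*EY-L*np.sin(th)*EX-np.array([0,0,L*(1-np.cos(th))])
def probe(p0,dy,th=.26,guard=2.5):
    robot.line_to(arc(p0,0,dy),vel=.04); a=robot.observe()
    hit=robot.line_to(arc(p0,th,dy),vel=.012,guard=guard); b=robot.observe()
    print(round(b["time"],2),dy,hit,((ch(b["tool_pos"])-ch(p0))*1e3).round(1),(b["ft_force"]-a["ft_force"]).round(2),b["gripper_width"].round(4),flush=True)
    return hit
E
python3 - <<'E'
from h import *
p0=np.load("p0.npy")
for dy in (.0435,.0448,.0422,.046):
    if not probe(p0,dy): break
    robot.line_to(arc(p0,.05,dy),vel=.03)
E
```

```text
Traceback (most recent call last):
  File "h.py", line 20, in probe
    print(round(b["time"],2),dy,hit,((ch(b["tool_pos"])-ch(p0))*1e3).round(1),(b["ft_force"]-a["ft_force"]).round(2),b["gripper_width"].round(4),flush=True)
                                                                                                                     ^^^^^^^^^^^^^^^^^^^^^^^^
AttributeError: 'float' object has no attribute 'round'
```

```bash
sed -i 's/b\["gripper_width"\].round(4)/round(float(b["gripper_width"]),4)/' h.py; python3 - <<'E'
from h import *
p0=np.load("p0.npy"); b=robot.observe()
print(b["time"],(ch(b["tool_pos"])-ch(p0))*1e3,b["ft_force"],b["gripper_width"])
E
```

```text
6.8417 [-5.9972766  42.95343824 -0.56712482] [ 1.74644504 -2.94083349  3.01133949] 0.014311599606322414
```

```bash
python3 - <<'E'
from h import *
p0=np.load("p0.npy")
for dy in (.0448,.0422,.0435,.046):
    b=robot.observe()
    robot.line_to(arc(p0,.04,dy),vel=.03)
    if not probe(p0,dy): break
E
```

```text
8.05 0.0448 True [-5.8 44.2 -0.6] [ 0.98  1.84 -1.76] 0.0144
9.25 0.0422 True [-5.7 41.6 -0.5] [ 1.09  0.3  -2.74] 0.0147
10.47 0.0435 True [-6.  43.  -0.5] [ 0.32  1.57 -0.58] 0.0147
11.71 0.046 True [-5.9 45.5 -0.5] [ 0.79  0.72 -1.46] 0.0146
```

```bash
python3 - <<'E'
from h import *
p0=np.load("p0.npy")
robot.line_to(arc(p0,.02,.0435),vel=.03); robot.pause(.1)
s=robot.observe(); print(s["time"],s["ft_force"],s["torque"])
im=robot.grab_frame("wrist"); cv2.imwrite("pics/w3.png",im)
f=lambda i:cv2.resize(cv2.convertScaleAbs(i[190:260,195:315],alpha=1.7),None,fx=6.5,fy=6.5,interpolation=cv2.INTER_CUBIC)[:,:]
cv2.imwrite("pics/w3c.png",f(im))
E
```

```text
12.1167 [-0.02068625 -4.9648935   4.40554108] [-1.05410046  0.03347448  0.06034714]
```

View pics/w3c.png

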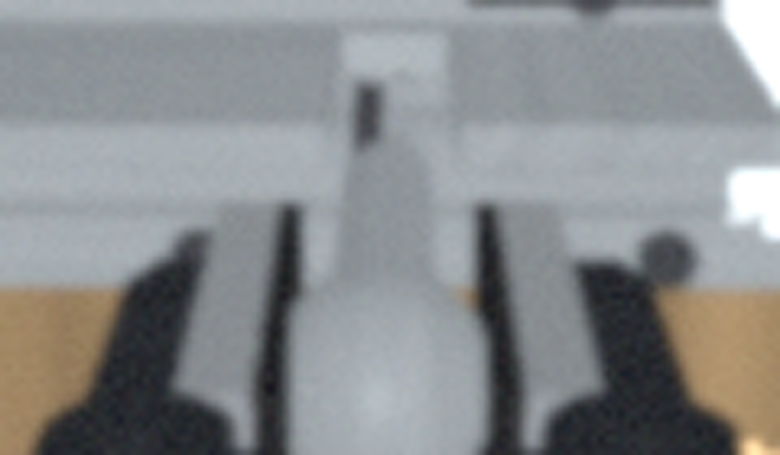

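The crop shows the stem centred at about x=389 and the notch spanning about 342–455, centre roughly 397. The stem is therefore inside the notch window and about 0.8 mm short of its centre. The earlier guard stops probably came from the ball twisting in the grip, so I'll tilt the tool along with the handle.

```bash
cat >> h.py <<'E'
from scipy.spatial.transform import Rotation as Ro
def tilt(p0,th,dy):
    A=p0*[1,1,0]+[0,0,.138]; q=Ro.from_rotvec(-th*EY)
    return A+q.apply([0,0,p0[2]-.138])+dy*EY, (q*Ro.from_euler("xyz",ORI,degrees=True)).as_euler("xyz",degrees=True)
def tl(p0,th,dy,vel=.03,guard=None):
    a=robot.observe(); P,r=tilt(p0,th,dy); hit=robot.line_to(P,vel=vel,rotation=r,guard=guard); b=robot.observe()
    q=Ro.from_euler("xyz",b["tcp_rot"],degrees=True)*Ro.from_euler("xyz",ORI,degrees=True).inv()
    print(round(b["time"],2),dy,th,hit,"th",round(float(-q.as_rotvec()@EY),3),"dy",round(float((b["tool_pos"]-p0)@EY*1e3),1),(b["ft_force"]-a["ft_force"]).round(2),(b["torque"]-a["torque"]).round(3),flush=True)
    return hit
E
python3 - <<'E'
from h import *
p0=np.load("p0.npy")
for dy in (.0445,.0455,.0437):
    tl(p0,.03,dy); tl(p0,.08,dy,guard=4)
    if not tl(p0,.2,dy,vel=.015,guard=3.5): break
E
```

```text
12.42 0.0445 0.03 False th 0.03 dy 44.5 [ 0.63  1.82 -1.32] [0.233 0.108 0.008]
12.76 0.0445 0.08 False th 0.08 dy 44.5 [-1.17  0.44  0.92] [-0.095  0.181 -0.083]
13.72 0.0445 0.2 True th 0.2 dy 44.0 [0.17 0.3  0.27] [ 0.203 -0.14  -0.084]
14.53 0.0455 0.03 False th 0.029 dy 45.0 [-0.08 -1.52  0.09] [-0.476 -0.025  0.119]
14.88 0.0455 0.08 False th 0.08 dy 45.3 [-1.08  0.1  -3.07] [ 0.227  0.155 -0.029]
15.93 0.0455 0.2 False th 0.2 dy 45.4 [ 0.56 -1.49 -0.25] [-0.129 -0.072 -0.111]
```

```bash
python3 - <<'E'
from h import *
p0=np.load("p0.npy")
for th in (.45,.7,.9,1.1,1.3,1.4,1.45):
    P,r=tilt(p0,th,.045); q=robot.ik(P,r); print(th,P.round(3),None if q is None else q.round(0))
tl(p0,.27,.045,guard=6); tl(p0,.34,.045,guard=6)
s=robot.observe(); print(s["ft_force"],s["torque"],s["gripper_width"])
im=robot.grab_frame("wrist"); cv2.imwrite("pics/w4.png",im[130:330,130:390])
E
```

```text
0.45 [0.502 0.11  0.239] [ -2. -39. -43.  61.  -1.   2.]
0.7 [0.479 0.112 0.224] None
0.9 [0.463 0.113 0.208] None
1.1 [0.451 0.114 0.189] None
1.3 [0.443 0.114 0.168] None
1.4 [0.44  0.114 0.157] None
1.45 [0.44  0.115 0.152] None
16.34 0.045 0.27 False th 0.27 dy 44.9 [-0.34  1.58  0.05] [-0.013  0.185 -0.165]
16.76 0.045 0.34 False th 0.34 dy 44.9 [ 0.21 -0.66 -1.64] [0.046 0.02  0.006]
[-0.89469366 -5.05551911 -0.32737016] [-1.04543064  0.38825475 -0.3468572 ] 0.014280720414229316
```

View pics/w4.png

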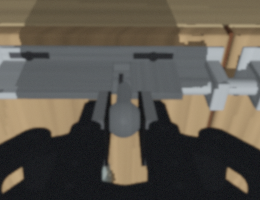

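```bash
cat > turn.py <<'E'
from h import *
p0=np.load("p0.npy"); dy=.045; L=.058
A=p0*[1,1,0]+[0,0,.138]+dy*EY
def pose(th,t):
    q=Ro.from_rotvec(-t*EY)
    return A+Ro.from_rotvec(-th*EY).apply([0,0,L])+q.apply([0,0,p0[2]-.138-L]),(q*Ro.from_euler("xyz",ORI,degrees=True)).as_euler("xyz",degrees=True)
ths=np.linspace(.34,1.40,10)[1:]; ts=np.linspace(.34,.08,10)[1:]
print([robot.ik(*pose(a,b)) is not None for a,b in zip(ths,ts)])
for a,b in zip(ths,ts):
    P,r=pose(a,b); hit=robot.line_to(P,vel=.03,rotation=r,guard=9); s=robot.observe()
    print(round(s["time"],2),a.round(2),hit,((s["tool_pos"]-P)*1e3).round(1),s["ft_force"].round(1),s["torque"].round(2),flush=True)
    if hit: break
im=robot.grab_frame("wrist"); cv2.imwrite("pics/w5.png",im)
E
python3 turn.py
```

```text
[True, True, True, True, True, True, True, True, True]
17.02 0.46 True [ 1.6 -0.7  0.1] [ 0.6 -4.2  1.4] [-0.69 -0.14 -0.18]
```

View pics/w5.png

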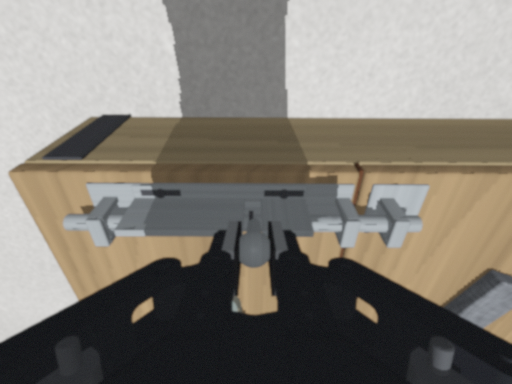

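The knob is still centred in the grip at (255,250) with the stem in the notch at (253,208). The forces at rest are just the spring (about 4.5 N along −y), so the guard stop was a transient. I'll carry on in slower, smaller steps.

```bash
sed -i 's/^ths=.*/ths=np.linspace(.42,1.40,12); ts=np.r_[np.linspace(.31,.05,12)]/; s/vel=.03,rotation/vel=.02,rotation/; s/guard=9/guard=12/; s/w5/w6/' turn.py; python3 turn.py
```

```text
[True, True, True, True, True, True, True, True, True, True, True, True]
17.32 0.42 False [ 0.1 -0.2 -0.6] [ 5.2 -4.7 -2.7] [-0.96 -0.53 -0.33]
17.66 0.51 False [ 0.2 -0.2 -0.1] [ 2.7 -4.8  0.4] [-0.97 -0.29 -0.32]
18.01 0.6 False [ 0.3 -0.1  0.3] [ 0.9 -4.4  3.2] [-1.05 -0.35 -0.11]
18.36 0.69 False [-0.  -0.   0.7] [-3.4 -5.2  7.9] [-1.1   0.37 -0.04]
18.71 0.78 False [-0.1  0.   1. ] [-5.3 -4.4  9.5] [-1.11  0.6  -0.  ]
19.07 0.87 False [-0.4  0.2  0.7] [-7.  -4.6 10.3] [-0.53  0.91 -0.36]
19.43 0.95 False [-0.9  0.1  0.1] [-8.5 -5.   9. ] [-1.14  1.2   0.02]
19.8 1.04 False [-1.7  0.2 -0. ] [-14.2  -4.6  12.4] [-1.08  2.41  0.07]
20.01 1.13 True [-2.2 -0.1  2.4] [-4.3 -3.8  2.5] [-0.66  0.87 -0.14]
```

The force on the tool points outward along the arc. My assumed axis is therefore a couple of mm off, and I'll shift the path that way.

```bash
sed -i 's/^ths=.*/A=A-.003*EX+[0,0,.0015]; ths=np.linspace(1.10,1.42,5); ts=np.linspace(.12,.04,5)/' turn.py; python3 turn.py
```

```text
[True, True, True, True, True]
20.31 1.1 False [-0.5  0.5 -0.6] [-2.9  1.1  1.5] [0.03 0.54 0.02]
20.67 1.18 False [ 0.1  0.  -0.2] [-0.7 -0.7 -0.6] [ 0.01  0.09 -0.01]
21.03 1.26 False [ 0.  -0.  -0.2] [ 0.7 -0.3  0.6] [-0.03  0.05  0.04]
21.4 1.34 False [-0.  -0.  -0.3] [-0.6 -0.4 -0. ] [ 0.02  0.02 -0.02]
21.77 1.42 False [-0.  -0.  -0.2] [-0.7 -0.4 -0.5] [-0.05  0.02 -0.  ]
```

View pics/w6.png

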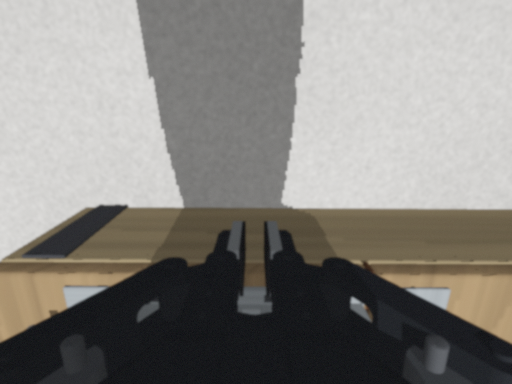

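The ball has slipped out of the pads: nothing is between the fingers at (255,240) and the forces are near zero. I'll open, back off and look at where the handle is.

```bash
python3 - <<'E'
from h import *
robot.set_gripper(.045)
p=robot.observe()["tool_pos"]
print(robot.line_to(p-.05*EX,vel=.15,guard=6))
p=robot.observe()["tool_pos"]; robot.line_to([*p[:2],.33],vel=.25)
robot.move_pose(W(-.13,-.08,.34),ORI)
s=robot.observe(); print(s["time"],s["ft_force"])
c=robot.get_calibration("wrist"); im=robot.grab_frame("wrist"); import pickle; pickle.dump(c,open("w7.pkl","wb"))
cv2.imwrite("pics/w7f.png",im)
cv2.imwrite("pics/w7.png",cv2.resize(cv2.convertScaleAbs(im[130:290,150:410],alpha=1.6),None,fx=3,fy=3,interpolation=cv2.INTER_CUBIC))
E
```

```text
False
23.8667 [-0.78861796 -0.47389447  0.10402666]
```

View pics/w7.png

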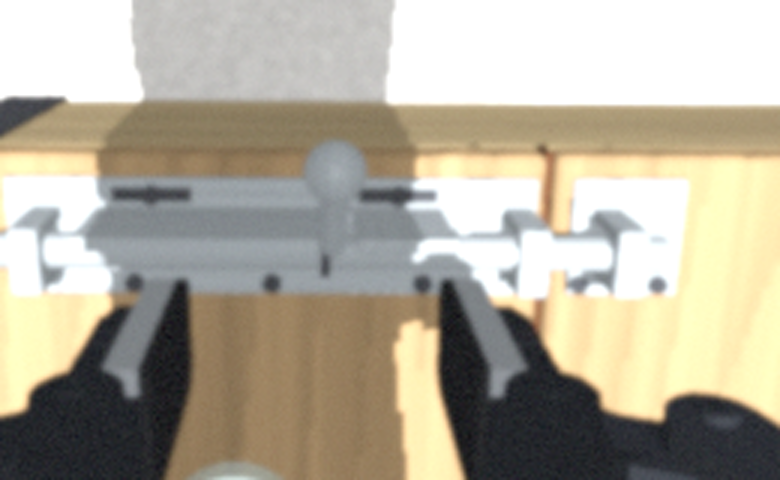

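The bolt is through the staple and the handle is partway down in the notch, with the knob at crop (335,170). I'll solve its angle, then press it down from above with closed fingers.

```bash
cat > push.py <<'E'
from h import *
import pickle
from scipy.optimize import minimize
C=cam("wrist",pickle.load(open("w7.pkl","rb"))); px=np.array([150+335/3,130+170/3])
k=lambda th,y:W(-.1015-.058*np.sin(th),y,.138+.058*np.cos(th))
r=minimize(lambda v:((proj(C,k(*v))[0]-px)**2).sum(),[.9,-.072],method="Nelder-Mead"); th,y=r.x; print(th,y,r.fun,ch(k(th,y)),robot.tip_reach)
assert .5<th<1.4 and abs(y+.072)<.008
T=robot.tip_reach
robot.set_gripper(0)
up=np.array([0,0,1])
robot.move_pose(k(th,y)+up*(T+.009+.02),ORI)
a0=th-.05
print(robot.line_to(k(a0,y)+up*(T+.011),vel=.06,guard=4))
for a in np.linspace(a0,1.46,9)[1:]:
    h=robot.line_to(k(a,y)+up*(T+.0085),vel=.03,guard=7); s=robot.observe()
    print(round(s["time"],2),a.round(2),h,(s["tool_pos"]-up*T)[2].round(4),s["ft_force"].round(1),flush=True)
    if h: break
E
python3 push.py
```

```text
0.6937715783619209 -0.0742511900770187 1.3287538123238727e-05 [-0.1385876  -0.07425119  0.18259271] 0.0726
False
25.59 0.75 False 0.1891 [-0.5 -0.2  0.6]
25.94 0.85 False 0.1847 [ 0.8  0.3 -0.5]
26.29 0.95 False 0.1799 [-0.9 -0.6 -0.6]
26.64 1.05 False 0.175 [ 0.7 -0.5 -0.5]
26.99 1.15 False 0.1697 [ 0.7 -0.6 -0.2]
27.34 1.26 False 0.1642 [ 0.   0.2 -0.5]
27.69 1.36 False 0.1585 [-0.1 -0.3  1. ]
28.04 1.46 False 0.1532 [ 0.3 -0.1  3.6]
```

```bash
python3 - <<'E'
from h import *
p=robot.observe()["tool_pos"]; robot.line_to(p+[0,0,.08],vel=.2)
robot.move_pose(W(-.13,-.08,.34),ORI); robot.pause(.3)
C=cam("wrist"); im=robot.grab_frame("wrist")
for th in(1.0,1.25,1.35,1.45): print(th,(proj(C,W(-.1015-.058*np.sin(th),-.0742,.138+.058*np.cos(th)))[0]-[150,130])*3)
a=cv2.resize(cv2.convertScaleAbs(im[130:290,150:410],alpha=1.6),None,fx=3,fy=3,interpolation=cv2.INTER_CUBIC)
cv2.imwrite("pics/w8.png",a); cv2.imwrite("pics/side8.png",robot.grab_frame("side"))
s=robot.observe();print(s["time"],s["ft_force"])
E
```

```text
1.0 [332.93531672 119.64543876]
1.25 [332.10510614  91.36462581]
1.35 [331.74755586  83.58059789]
1.45 [331.3836227  77.815072 ]
29.2917 [-0.81661357 -0.371975    0.64263444]
```

View pics/w8.png

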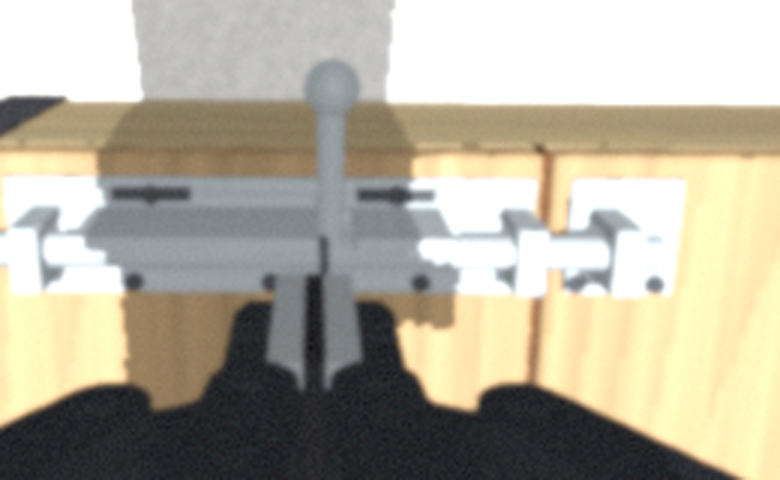

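The knob is now at crop (331,86), which reads as about 1.32 rad ±0.1. That margin is thin, so I'll press once more to the stop with a guard.

```bash
python3 - <<'E'
from h import *
T=robot.tip_reach
robot.move_pose(W(-.160,-.0742,.170+T),ORI); a=robot.observe()
h=robot.line_to(W(-.160,-.0742,.140+T),vel=.02,guard=6); s=robot.observe()
print(h,s["time"],s["tool_pos"][2]-T,s["ft_force"]-a["ft_force"])
p=s["tool_pos"]; robot.line_to(p+[0,0,.1],vel=.2)
robot.move_pose(W(-.13,-.08,.34),ORI); robot.pause(.3)
im=robot.grab_frame("wrist")
a=cv2.resize(cv2.convertScaleAbs(im[130:290,150:410],alpha=1.6),None,fx=3,fy=3,interpolation=cv2.INTER_CUBIC)
b=cv2.imread("pics/w8.png"); cv2.imwrite("pics/w9.png",np.hstack([b[40:300,230:430],a[40:300,230:430]]))
print(robot.observe()["time"])
E
```

```text
True 30.7083 0.1522517730005043 [-3.78395717 -0.1347061   8.88417954]
31.975
```

```bash
python3 - <<'E'
from h import *
w=cv2.imread("pics/w9.png"); b,a=w[:,:200],w[:,200:]
t=b[10:80,65:140]; r=cv2.matchTemplate(a,t,cv2.TM_CCOEFF_NORMED); print("knob shift crop px",np.array(cv2.minMaxLoc(r)[3])-[65,10],r.max())
t0=cv2.imread("pics/top0.png"); t1=robot.grab_frame("top")
for n,(x,y,w_,h_) in dict(brush=(225,105,45,70),jar=(315,138,36,34),flask=(125,228,40,34)).items():
    r=cv2.matchTemplate(t1[y-12:y+h_+12,x-12:x+w_+12],t0[y:y+h_,x:x+w_],cv2.TM_CCOEFF_NORMED); print(n,np.array(cv2.minMaxLoc(r)[3])-12,round(float(r.max()),3))
s=robot.observe(); print(s["time"],s["ft_force"])
E
```

```text
knob shift crop px [ 0 -1] 0.996697
brush [0 0] 0.988
jar [12 -9] 0.252
flask [0 0] 0.993
32.025 [-0.99181412  0.52907286  0.1533236 ]
```

The jar match is low, probably because the arm is covering it. I'll move clear and recheck before handing in.

```bash
python3 - <<'E'
from h import *
robot.move_pose([.45,-.25,.36],ORI); robot.pause(.2)
t0=cv2.imread("pics/top0.png"); t1=robot.grab_frame("top")
x,y,w_,h_=315,138,36,34
r=cv2.matchTemplate(t1[y-12:y+h_+12,x-12:x+w_+12],t0[y:y+h_,x:x+w_],cv2.TM_CCOEFF_NORMED); print("jar",np.array(cv2.minMaxLoc(r)[3])-12,round(float(r.max()),3))
# ball in top view: bright-steel change vs start
d=cv2.absdiff(t1,t0).sum(2)[190:230,300:345]; print("changed px",[(300+int(u),190+int(v)) for v,u in np.argwhere(d>90)][:40:4])
C=cam("top"); print([proj(C,W(-.1015-.058*np.sin(a),-.0742,.138+.058*np.cos(a)))[0].round(1) for a in(.7,1.45)])
print(robot.observe()["time"]); ok=r.max()>.8; print(ok)
if ok: robot.job_done()
E
```

```text
jar [0 0] 0.972
changed px [(328, 195), (329, 196), (315, 197), (330, 197), (329, 198), (333, 199), (333, 200), (329, 201), (331, 202), (314, 212)]
[array([315.4, 213.6]), array([313.1, 222.6])]
33.6167
True
the job is handed in; nothing more can be done
```

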